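# Scan a circuit board, close the board tester, pin it and hold it pressed shut

### The job

Take the yellow scanner out of its holster, hold it pointing straight down about 8 cm above the barcode label on the board in the tester, steady for a full second, and stand it back in its holster. Then lower the tester's hinged clear plate gently onto the board, and push the red-headed pin down through the hole in the plate's front bar into the hole in the base below it. Press the pin down until the plate is fully shut against its springs and finish like that, still holding the pin and pressing; leave everything else on the bench where it is.

Things in the scene. Friction and masses are not known exactly. Their poses are not given: they have to be found in the camera images.
- jig: The board tester, fixed to the bench: 204 x 170 mm black box with aluminium front block and rails 60 mm high. Origin: centre of its underside; +z up, +x from the front block (robot's side) to the hinge at the back. A green board lies in it on a sprung carrier, top 56 mm above the bench, which sinks 6 mm (about 24 N) when the plate is shut.
- plate (a joint): Hinge angle of the clear plate: 0 fully shut, 1.57 upright; starts at 1.3 to 1.55. A stiff hinge: it stays where left and takes up to 4 N at its free end to swing. Lowered, its pushers meet the sprung board at about 0.075 rad; let go it rests there or a little lower (0.055 to 0.075). From there it takes up to about 12 N at its hole to shut it fully.
- hinge (a point): Point on the plate's hinge axis (mid-thickness of the plate), middle of its width, 88 mm behind the tester's origin, 68 mm above the bench. The axis is its y; x and z are the tester's. At angle a the plate runs from here along (-cos a, 0, sin a); its outer (upper) face lies 6 mm off, on the side (sin a, 0, cos a).
- plate_hole (a point): Centre of the mouth of the plate's 13 mm hole, on its outer face, 165 mm from the hinge axis; moves with the plate, z its outward normal. The hole passes through 12 mm. The plate is 150 mm wide, 12 mm thick, reaches 184 mm from the hinge (front bar aluminium from 146 mm on) and has two lift tabs 14 mm further, 50 mm either side of the middle.
- base_hole (a point): Centre of the mouth of the 12.5 mm hole in the tester's front block, 60 mm above the bench, going down right through; it lies under the plate's hole when the plate is lowered (the plate's underside is then 2 mm above it if fully shut).
- label (a point): Centre of the white barcode label on the front left part of the board, 18 mm (x) by 32 mm (y), facing up, 57 mm above the bench.
- scanner: Stick barcode scanner, 168 mm tall, 0.11 to 0.22 kg, standing nose-down in its holster: black round head 40 mm across and 48 mm tall, its lowest 14 mm tapering to 24 mm, then a yellow handle 28 x 24 mm (x by y) from 48 to 166 mm above the nose. Origin: centre of the window at the nose; the beam leaves along -z, +z runs up the handle.
- holster: Fixed scanner holster: black foot 110 x 100 x 6 mm with a square grey cup open to the top, inside 48 x 48 mm, rim 54 mm above the bench. Origin: centre of its underside; the scanner's nose stands on the cup's floor, 6 mm above the origin.
- pin: Steel pin with red head, 80 mm tall, 0.06 to 0.13 kg: shank 10 mm thick whose lowest 10 mm taper to 3 mm, flange 36 mm wide from 44 to 50 mm above the tip, above it a red round knob 20 mm thick and 30 mm tall. Origin at the tip; z up to the knob. Pushed home with the plate shut, the flange lies on the plate and the tip is 30 mm deep in the base.
- pin_rest: Fixed blue block 60 x 90 x 50 mm with two 13 mm holes; the pin hangs by its flange in the hole at its centre, tip 6 mm above the bench. The other hole (30 mm to +y) is empty. Origin: centre of its underside.
- spool: Bystander, leave alone: solder spool, white rims, 52 mm wide, 44 mm tall, standing.
- screwdriver: Bystander, leave alone: blue-handled screwdriver, 160 mm long, lying; origin under its middle.
- spare_board: Bystander, leave alone: spare green circuit board, 90 x 170 x 6 mm, lying.
- multimeter: Bystander, leave alone: yellow multimeter, 170 x 80 x 40 mm, lying on its back.
- tip_cleaner: Bystander, leave alone: round black tin with brass wool, 80 mm wide, 54 mm tall.
- flux_bottle: Bystander, leave alone: white bottle with red cap, 44 mm wide, 100 mm tall.
- pen_cup: Bystander, leave alone: dark steel cup of pens, 76 mm wide, cup 90 mm tall, pens to 150 mm.
There are look-alikes about, which are no part of the job. What is shaped like the scanner but turquoise is not meant.

How it is judged:
On the way, in this order (a step that is already met when the one before it is completed fails the run):
1. the scanner, held in the fingers, is aimed down at the label from about 8 cm, held steady (x of label in the frame of scanner between -0.012 and 0.012 m and y of label in the frame of scanner between -0.012 and 0.012 m and z of label in the frame of scanner between -0.135 and -0.035 m and angle between scanner's own z axis and vertical below 0.35 rad and linear speed of scanner below 0.03 m/s and angular speed of scanner below 0.3 rad/s and contact force between the fingers and scanner above 0.5 N), for 0.8 s.
2. the scanner stands in its holster again, let go (horizontal distance between scanner and holster below 0.014 m and z of scanner in the frame of holster below 0.016 m and angle between scanner's own z axis and vertical below 0.2 rad and contact force between the fingers and scanner below 0.1 N), for 0.2 s.
3. the plate is lowered onto the board (value of joint plate below 0.1 rad), for 0.2 s.
4. the pin goes through the plate's hole into the base (value of joint plate below 0.12 rad and horizontal distance between pin and base_hole below 0.005 m and z of pin in the frame of base_hole below -0.01 m), for 0.1 s.
At the end, for the whole second after the job is handed in: Still holding the pin (over 2 N on it) and pressing it on the tester over 4 N; plate shut to 0.025 rad; pin upright within 0.12 rad, tip within 5 mm of the base hole's axis, over 24 mm deep; scanner let go in its holster (within 14 mm of its middle, nose under 16 mm up, tilt under 0.2 rad) (all of step 2 and value of joint plate below 0.025 rad and horizontal distance between pin and base_hole below 0.005 m and z of pin in the frame of base_hole below -0.024 m and angle between pin's own z axis and vertical below 0.12 rad and contact force between the fingers and pin above 2 N and contact force between pin and jig above 4 N); the arm keeps its last pose, push and grip.
It fails at once if the plate strikes the board (faster than 2.5 rad/s over the last 0.2 rad) (value of joint plate below 0.2 rad and velocity of joint plate below -2.5 rad/s).
It fails at once if a bystander is moved by more than 40 mm (distance of any of spool, screwdriver, spare_board, multimeter, tip_cleaner, flux_bottle, pen_cup from where it was at the start of the episode above 0.04 m).
It also fails if it takes over 72 s, if anything falls off the work surface, if the arm or the gripper's body presses on something with over 40 N, if the wrist force passes 120 N, or if a joint passes its speed limit or range.

### The arm

A 7-joint arm with a two-finger parallel gripper is mounted at the origin on the work surface. World frame = base frame: x ahead of the robot, y to its left, z up, the work surface at z = 0. Lengths are in m, angles in rad, forces in N, time in s.
With the tool pointing down it reaches from about 0.35 to 0.9 m from the base axis. Payload 8.1 kg.
Tool frame: the origin (TCP) lies midway between the tips of the shut fingers; the grasp point (between the pads) lies 19 mm behind it; z points along the fingers, y is the line along which they close (so a half turn about z gives the same grasp; the last joint's range is limited). The gripper opens to 92 mm and grips with 3 to 60 N. Pads are 19 mm wide; open, the fingers measure 130 mm over their backs; the gripper's body (75 mm by 190 mm) begins 47 mm behind the grasp point.
Start: joints at [-1.417, 0.434, 0.025, 1.573, -0.012, 1.134, -0.075], TCP at [0.159, 0.605, 0.227] pointing down, gripper open.
Joint ranges: [-2.62, 2.62], [-0.44, 2.09], [-1.27, 1.32], [0.08, 2.57], [-1.32, 4.46], [0.12, 2], [-2.74, 2.74]. Speed limits (rad/s): [2.22, 2.22, 3.01, 3.01, 3.14, 3.14, 3.14].

### API

Orientations are given as a rotation vector (axis times angle).
In Python, from cell import arm gives the robot as it stands.
- The arm moves only by the tool carry_out, never from a script. Its arguments are lists of equal length, an entry for each row: "claw": the finger opening in cm, from 0 to 9.18; "delta_pos": the shift along the tool's x, y, z in cm, a list of three; "angular": the turn, a rotation vector about the tool's x, y, z in rad, a list of three. In form: {"claw": [claw, ...], "delta_pos": [[dx, dy, dz], ...], "angular": [[ax, ay, az], ...]}. A call has 1 to 20 rows; each row shifts and turns the commanded pose from where the row before left it, along the tool's axes as they then stand; what a row does not reach is not made up. A row lasts 1/10 s, in which the tool goes at most 50 mm and 8.59 degrees, less where a joint would pass 70% of its speed; a pose out of reach is approached as far as the arm can. A call with a gripper value outside its range is refused whole. The fingers move at their own pace and stop on an object; "force" is the grip in N (left out, the last holds). Time passes only in rows, so rows that do not move let the fingers close. It gives the time, the measured TCP pose, the force, the opening and the grip force at its end, in the units of the state.
- arm.observe(): the state, without advancing time (a new reading comes with each control period).
- arm.get_image(name): name is "scene" or "side" or "wrist"; returns a dict with "frame" (480x640x3 uint8, red, green, blue), "mtx" (3x3 intrinsics, pixels), "T" (4x4, takes a point from camera to world coordinates). Camera axes: x right, y down, z forward; pixel columns grow to the right and rows downward; lengths in m; the calibration is good to about 2 mm. A picture is of the moment at which its call begins. There is no depth.
- arm.sign_off(): hands the job in; it is judged then, once.
Trained networks look in a picture, given as the dict that the camera call returned (one of the last four; its "shot" number tells which), for a name from the list of things; names that differ only in an ending like _2 or _b are one class to them, and where a whole thing is asked for, a point or a joint stands for the part that bears it (a point fixed in the world has none). Each returns a list of dicts, best first, with "conf" (0 to 1); they miss things now and then, are a little off and sometimes report something else, mostly with a low value. They report only what shows in the picture. A call takes as long as a camera call. They do not tell look-alikes from the thing itself.
- arm.look_for(label, picture): "centre" ([column, row] as shares, 0 to 1, of the picture: columns of its width, rows of its height, amid what is visible of it).
- arm.trace(label, picture): "region" (480x640 bool, what is visible of it) and "centre" ([column, row] as shares, 0 to 1, of the picture: columns of its width, rows of its height, amid what is visible of it).
- arm.place_of(label, picture): "centre" ([column, row] as shares, 0 to 1, of the picture: columns of its width, rows of its height: a listed point, or the origin of a listed thing).
The state is a dict: "clock": time; "joints": joint angles; "dq": joint speeds; "joint_efforts": joint torques, N m; "position": TCP position; "ee_rot": TCP orientation; "force": force on the tool from outside, world axes, zero at the start; "ft_torque": the same for the moment, N m; "width": opening from 0.0 (shut) to 1.0 (fully open); "gripper_force": force on a finger pad.
Only numpy, scipy, OpenCV 4.12 (cv2) and the standard library are available. Lean on these libraries where they do the work, as an engineer would, in place of code of your own. Each camera call takes 0.05 s, during which the arm holds its last target. There are 200 camera calls.

## Working session

There is one attempt and no reset: what is moved stays moved. The work goes in short steps, Python scripts to look and compute and a tool call to move; the robot and the scene stay as the last step left them, time stands still between calls to the robot, and variables do not carry over. Pictures are saved under pics/ and viewed, at most 10 in all, crops included, and the job is handed in when it is done.

Besides the shell and the picture viewer there is one more tool, called after ">>>" as name(argument=value, ...) on one line, values as JSON. carry_out: Moves the arm, as the interface text tells. Its arguments: {"type":"object","properties":{"claw":{"type":"array","items":{"type":"number"}},"delta_pos":{"type":"array","items":{"type":"array","items":{"type":"number"}}},"angular":{"type":"array","items":{"type":"array","items":{"type":"number"}}},"force":{"type":"number"}},"required":["claw","delta_pos","angular"]}

```bash
mkdir -p pics; ls
cat > h.py <<'E'
import numpy as np, cv2
from cell import arm
from scipy.spatial.transform import Rotation as R
def ray(p,c):
    u=np.array([c[0]*640,c[1]*480,1.]); d=p["T"][:3,:3]@np.linalg.solve(p["mtx"],u); return p["T"][:3,3],d
def onz(p,c,z):
    o,d=ray(p,c); return o+d*(z-o[2])/d[2]
def tri(rs):
    A=0;b=0
    for o,d in rs:
        d=d/np.linalg.norm(d);M=np.eye(3)-np.outer(d,d);A=A+M;b=b+M@o
    return np.linalg.solve(A,b)
def proj(p,X):
    q=np.linalg.inv(p["T"])@np.append(X,1);q=p["mtx"]@q[:3];return q[:2]/q[2]
def save(p,n):cv2.imwrite("pics/"+n,p["frame"][:,:,::-1])
E
python3 - <<'E'
from h import *
s=arm.observe();print(s)
Z=dict(jig=0,hinge=.068,plate_hole=None,base_hole=.06,label=.057,scanner=.006,holster=0,pin=.006,pin_rest=0)
for n in("scene","side","wrist"):
    p=arm.get_image(n);save(p,n+".png");print(n,p["T"][:3,3].round(3))
    for k,z in Z.items():
        for r in arm.place_of(k,p)[:3]:
            c=r["centre"];print(k,round(r["conf"],2),(np.array(c)*[640,480]).round(),onz(p,c,z).round(3) if z is not None else "")
E
```

```text
pics
{'clock': 0.0, 'joints': array([-1.41660677,  0.43521126,  0.0249565 ,  1.57410665, -0.01157411,
        1.13398908, -0.07512513]), 'dq': array([-0.00116598,  0.00071989,  0.00073813,  0.00164726, -0.00179563,
        0.00038462,  0.00170271]), 'joint_efforts': array([-3.23800969e-04, -6.67852306e+01,  9.84895751e-01, -3.14467514e+01,
       -6.04990683e-02,  4.25809657e-02,  1.52356397e-04]), 'position': array([0.15865972, 0.60399472, 0.22594837]), 'ee_rot': array([-4.02358862e-01, -3.11567627e+00,  2.46502401e-03]), 'force': array([ 0.32069493,  0.54245511, -0.59755471]), 'ft_torque': array([ 0.02388445, -0.00076543,  0.03293468]), 'gripper_force': 0.0, 'width': 0.9982741744235827}
scene [1.19  0.154 1.063]
jig 0.8 [336. 258.] [0.554 0.066 0.   ]
hinge 0.69 [127. 242.] [ 0.643 -0.408  0.068]
hinge 0.62 [341. 277.] [0.64  0.093 0.068]
plate_hole 0.71 [344. 232.] 
base_hole 0.92 [330. 218.] [0.482 0.038 0.06 ]
scanner 0.97 [484. 264.] [0.509 0.414 0.006]
scanner 0.71 [438. 250.] [0.489 0.304 0.006]
scanner 0.7 [126. 242.] [ 0.611 -0.444  0.006]
holster 0.75 [440. 252.] [0.489 0.312 0.   ]
pin 0.58 [196. 211.] [ 0.488 -0.307  0.006]
pin_rest 0.8 [197. 212.] [ 0.487 -0.305  0.   ]
side [ 0.39  -0.788  0.781]
jig 0.82 [311. 245.] [0.551 0.058 0.   ]
hinge 0.95 [339. 215.] [0.626 0.075 0.068]
plate_hole 0.73 [338. 156.] 
plate_hole 0.68 [319. 372.] 
base_hole 0.73 [282. 236.] [0.478 0.038 0.06 ]
label 0.91 [296. 223.] [0.52  0.082 0.057]
scanner 0.71 [272. 190.] [0.489 0.309 0.006]
scanner 0.69 [273. 168.] [0.511 0.423 0.006]
pin 0.82 [319. 372.] [ 0.488 -0.307  0.006]
pin 0.42 [269. 191.] [0.48  0.305 0.006]
pin_rest 0.89 [320. 372.] [ 0.49  -0.305  0.   ]
wrist [0.083 0.626 0.385]
```

View pics/scene.png

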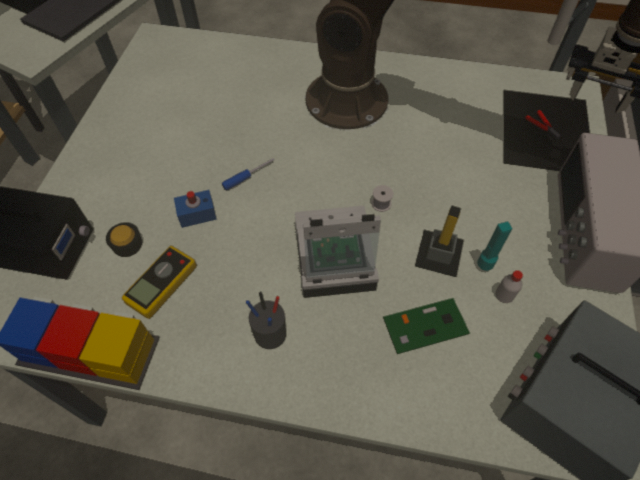

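View pics/side.png

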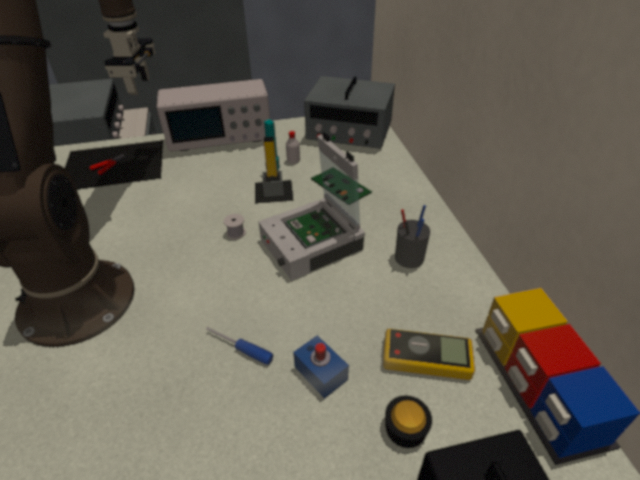

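Look-alikes: a yellow stick stands in the grey and black holster at scene (447,235), nose at about (439,251). A turquoise one stands at (495,247) with its nose at (484,264). The yellow one in the holster, about (0.489, 0.308), fits the description. I'll confirm this in a crop.

Run:
```python
from h import *
im=cv2.imread("pics/scene.png")
a=cv2.resize(im[180:300,400:520],(560,560),interpolation=cv2.INTER_CUBIC)
cv2.imwrite("pics/c1.png",a)
s=arm.observe();M=R.from_rotvec(s["ee_rot"]).as_matrix()
print(M.round(3)); t=np.array([.43,.31,.36])-s["position"];print((M.T@t*100).round(2))
```

```text
[[-0.967  0.254  0.   ]
 [ 0.254  0.967  0.   ]
 [-0.     0.    -1.   ]]
[-33.72 -21.59 -13.33]
```

View pics/c1.png

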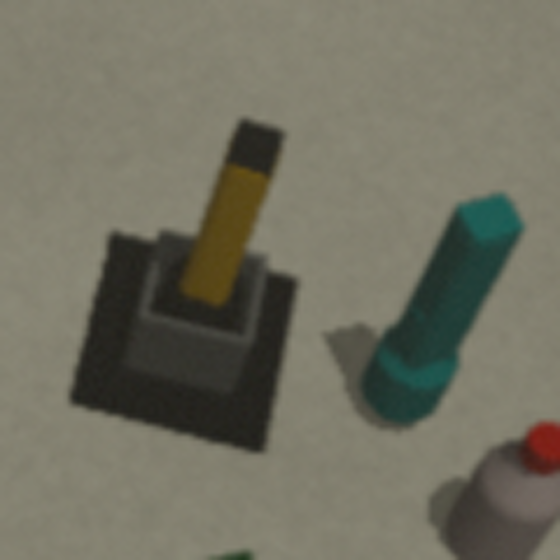

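The yellow scanner stands in the grey cup on the black foot. The foot's corners in the crop are about (112,235), (298,280), (265,450) and (72,402). The turquoise one stands free on the bench and isn't meant.

Run:
```python
from h import *
p=arm.get_image("scene")
q=[np.array([(400+x/4.667)/640,(180+y/4.667)/480]) for x,y in[(112,235),(298,280),(265,450),(72,402)]]
W=[onz(p,c,.006)[:2] for c in q];W=np.array(W);print(W.round(3),W.mean(0))
for i in range(4):
    e=W[(i+1)%4]-W[i];print(np.linalg.norm(e).round(3),np.arctan2(e[1],e[0]).round(3))
```

```text
[[0.437 0.267]
 [0.447 0.365]
 [0.553 0.353]
 [0.544 0.256]] [0.49545447 0.31046758]
0.098 1.467
0.106 -0.112
0.098 -1.668
0.107 3.035
```

>>> carry_out(claw=[9,9,9,9,9,9,9,9,9,9,9,9,9,9], delta_pos=[[0,0,-3],[0,0,-3],[0,0,-3],[0,0,-3],[-3.4,-2.2,-0.1],[-3.4,-2.2,-0.1],[-3.4,-2.2,-0.1],[-3.4,-2.2,-0.1],[-3.4,-2.2,-0.1],[-3.4,-2.2,-0.1],[-3.4,-2.2,-0.1],[-3.4,-2.2,-0.1],[-3.4,-2.2,-0.1],[-3.1,-2.0,-0.1]], angular=[[0,0,0],[0,0,0],[0,0,0],[0,0,0],[0,0,0],[0,0,0],[0,0,0],[0,0,0],[0,0,0],[0,0,0],[0,0,0],[0,0,0],[0,0,0],[0,0,0]])

```text
clock: 2.95
position: [0.4305, 0.3063, 0.3571]
ee_rot: [0.404, 3.115, 0.001]
force: [0.1, -0.4, -0.8]
width: 0.98
gripper_force: 0.0
```

Run:
```python
from h import *
s=arm.observe();print(s["position"],R.from_rotvec(s["ee_rot"]).as_matrix().round(3).tolist())
p=arm.get_image("wrist");save(p,"w1.png");print(p["T"].round(3).tolist())
for k,z in dict(scanner=.006,holster=0,label=.057,base_hole=.06,jig=0,hinge=.068).items():
    for r in arm.place_of(k,p)[:3]:
        c=r["centre"];print(k,round(r["conf"],2),(np.array(c)*[640,480]).round(),onz(p,c,z).round(3))
print(proj(p,[.492,.31,.174]),proj(p,[.492,.31,.054]))
```

```text
[0.4304861  0.3062635  0.35705885] [[-0.967, 0.255, 0.0], [0.255, 0.967, 0.0], [-0.0, 0.0, -1.0]]
[[0.255, 0.926, 0.277, 0.355], [0.967, -0.244, -0.073, 0.327], [-0.0, 0.286, -0.958, 0.515], [0.0, 0.0, 0.0, 1.0]]
scanner 0.88 [334. 233.] [0.489 0.308 0.006]
scanner 0.79 [421. 224.] [0.506 0.416 0.006]
holster 0.92 [336. 236.] [0.496 0.309 0.   ]
label 0.84 [160. 312.] [0.519 0.084 0.057]
base_hole 0.86 [108. 286.] [0.47  0.038 0.06 ]
hinge 0.56 [194. 395.] [0.631 0.09  0.068]
hinge 0.2 [107. 288.] [0.47  0.042 0.068]
[342.41752507 284.08288473] [337.44323458 244.95613566]
```

View pics/w1.png

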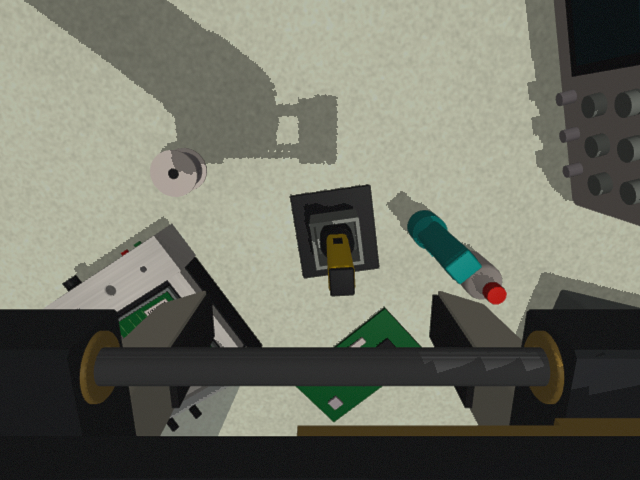

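The wrist picture shows the holster foot with corners at about (290,196), (371,185), (379,268) and (303,278). The handle top is near (341,282), the spool at (178,172), and the tester is lower left with its label and front block visible.

Run:
```python
from h import *
p=arm.get_image("wrist")
q=[np.array([x/640,y/480]) for x,y in[(290,196),(371,185),(379,268),(303,278)]]
W=np.array([onz(p,c,.006)[:2] for c in q]);print(W.round(3),W.mean(0))
for i in range(4):
    e=W[(i+1)%4]-W[i];print(np.linalg.norm(e).round(3),np.arctan2(e[1],e[0]).round(3))
print(onz(p,[341/640,282/480],.172))
im=p["frame"].astype(int)
rg=arm.trace("scanner",p)
for r in rg[:2]: print(r["conf"],r["centre"])
m=(im[...,0]>90)&(im[...,2]<60)&(im[...,1]>60)
ys,xs=np.nonzero(m[220:300,310:370]);print(xs.min()+310,xs.max()+310,ys.min()+220,ys.max()+220)
s=arm.observe();M=R.from_rotvec(s["ee_rot"]).as_matrix()
print("rot z to go",np.arctan2(.255,.967)+.107)
for X in([.492,.310,.20],[.492,.310,.118]):print(M.T@(np.array(X)-s["position"])*100)
```

```text
[[0.428 0.27 ]
 [0.44  0.369]
 [0.547 0.356]
 [0.536 0.257]] [0.48784086 0.31321074]
0.1 1.452
0.108 -0.125
0.099 -1.686
0.108 3.022
[0.48803513 0.31239679 0.172     ]
0.98 [0.5248, 0.5385]
0.96 [0.69, 0.5192]
325 351 238 291
rot z to go 0.36483267258186536
[-6.13397104  1.68257861 15.66286711]
[-6.13691675  1.68203784 23.86286656]
```

>>> carry_out(claw=[9,9,9,9,9,9,9,9,9,9,9,9,9,9,9], delta_pos=[[0,0,0],[-3,0.6,0],[-2.75,0.55,0],[0,0,2.5],[0,0,2.5],[0,0,2.5],[0,0,2.5],[0,0,2.5],[0,0,2.5],[0,0,2.5],[0,0,2],[0,0,2],[0,0,1],[0,0,1],[0,0,0]], angular=[[0,0,-0.143],[0,0,0],[0,0,0],[0,0,0],[0,0,0],[0,0,0],[0,0,0],[0,0,0],[0,0,0],[0,0,0],[0,0,0],[0,0,0],[0,0,0],[0,0,0],[0,0,0]])

```text
clock: 4.9
position: [0.4872, 0.313, 0.1209]
ee_rot: [-0.178, -3.135, 0.001]
force: [-0.7, 0.2, 0.1]
width: 0.978
gripper_force: 0.0
```

>>> carry_out(claw=[1.8,1.8,1.8,1.8,1.8,1.8,1.8,1.8,1.8,1.8], delta_pos=[[0,0,0],[0,0,0],[0,0,0],[0,0,0],[0,0,0],[0,0,0],[0,0,0],[0,0,0],[0,0,0],[0,0,0]], angular=[[0,0,0],[0,0,0],[0,0,0],[0,0,0],[0,0,0],[0,0,0],[0,0,0],[0,0,0],[0,0,0],[0,0,0]], force=25)

```text
clock: 5.9
position: [0.4878, 0.3129, 0.1217]
ee_rot: [-0.179, -3.136, 0.0]
force: [0.7, -0.4, 0.4]
width: 0.257
gripper_force: 25.0
```

>>> carry_out(claw=[1.8,1.8,1.8,1.8,1.8,1.8,1.8,1.8,1.8,1.8,1.8,1.8,1.8,1.8,1.8,1.8,1.8,1.8,1.8], delta_pos=[[0,0,-0.5],[0,0,-1],[0,0,-1.5],[0,0,-2],[0,0,-2],[0,0,-2],[0,0,-2],[0,0,-1.5],[0,0,-1],[-0.6,-2.2,0],[-0.7,-3,0],[-0.8,-3,0],[-0.8,-3,0],[-0.8,-3,0],[-0.8,-3,0],[-0.6,-2.4,0],[-0.4,-1.6,0],[-0.27,-1.28,0],[0,0,0]], angular=[[0,0,0],[0,0,0],[0,0,0],[0,0,0],[0,0,0],[0,0,0],[0,0,0],[0,0,0],[0,0,0],[0,0,0],[0,0,0],[0,0,0],[0,0,0],[0,0,0],[0,0,0],[0,0,0],[0,0,0],[0,0,0],[0,0,0]])

```text
clock: 7.8
position: [0.5196, 0.0812, 0.257]
ee_rot: [0.183, 3.136, -0.001]
force: [-0.0, 0.5, -0.5]
width: 0.258
gripper_force: 25.0
```

Run:
```python
from h import *
s=arm.observe();print(s["position"],s["force"],s["gripper_force"])
rs=[];
for n in("scene","side","wrist"):
    p=arm.get_image(n);save(p,"s_"+n+".png")
    for k,z in dict(scanner=.14,label=.057).items():
        for r in arm.place_of(k,p)[:3]:
            c=r["centre"];print(n,k,round(r["conf"],2),(np.array(c)*[640,480]).round(1),onz(p,c,z).round(4))
    print("predicted nose",proj(p,[*s["position"][:2],.141]))
a=cv2.imread("pics/s_scene.png")[140:320,240:440];b=cv2.imread("pics/s_side.png")[100:280,200:400]
cv2.imwrite("pics/c2.png",np.hstack([cv2.resize(a,(400,360)),cv2.resize(b,(400,360))]))
```

```text
[0.51964721 0.08116721 0.25697549] [-0.04537064  0.52431846 -0.47029486] 24.958685338497162
scene scanner 0.76 [481.9 265.4] [0.5979 0.3776 0.14  ]
scene scanner 0.57 [341.8 214.6] [0.525  0.0717 0.14  ]
predicted nose [346.47660065 213.08710397]
side scanner 0.95 [277.8 173.9] [0.4963 0.1825 0.14  ]
side scanner 0.91 [293.3 194.5] [0.5181 0.0875 0.14  ]
side label 0.95 [296.8 219.9] [0.5237 0.0936 0.057 ]
side label 0.26 [284.  237.7] [0.4815 0.035  0.057 ]
predicted nose [294.43698415 195.61490264]
wrist scanner 0.62 [322.9 244.5] [0.5224 0.086  0.14  ]
wrist label 0.54 [304.8 233. ] [0.5345 0.0688 0.057 ]
predicted nose [315.38549201 241.80130899]
```

View pics/c2.png

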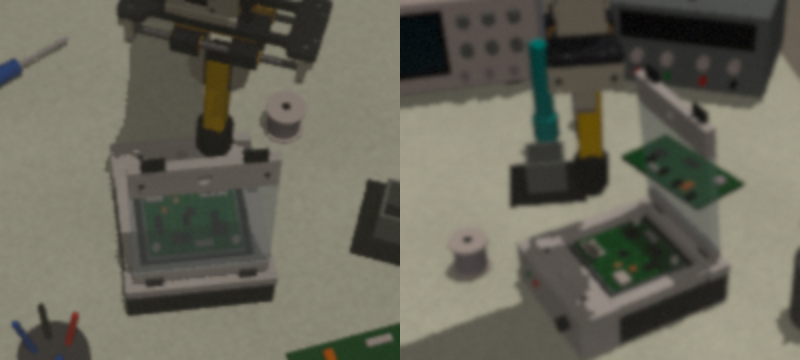

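The scanner hangs upright over the front left of the board. In the side crop the label shows at (592,248), which is side pixel (296,224). That matches my earlier estimate (0.520, 0.083). I'll hold here.

>>> carry_out(claw=[1.8,1.8,1.8,1.8,1.8,1.8,1.8,1.8,1.8,1.8,1.8,1.8,1.8], delta_pos=[[0,0.15,0],[0,0,0],[0,0,0],[0,0,0],[0,0,0],[0,0,0],[0,0,0],[0,0,0],[0,0,0],[0,0,0],[0,0,0],[0,0,0],[0,0,0]], angular=[[0,0,0],[0,0,0],[0,0,0],[0,0,0],[0,0,0],[0,0,0],[0,0,0],[0,0,0],[0,0,0],[0,0,0],[0,0,0],[0,0,0],[0,0,0]])

```text
clock: 9.55
position: [0.5197, 0.0845, 0.2567]
ee_rot: [-0.179, -3.136, -0.0]
force: [0.4, 0.2, -1.7]
width: 0.261
gripper_force: 25.0
```

Run:
```python
from h import *
s=arm.observe();print(s["position"],s["ee_rot"])
M=R.from_rotvec(s["ee_rot"]).as_matrix();print(M.T@(np.array([.4878,.3129,.257])-s["position"])*100)
p=arm.get_image("wrist");save(p,"w2.png")
cv2.imwrite("pics/c3.png",cv2.resize(cv2.imread("pics/w2.png")[120:400,160:480],(800,560) if 0 else (640,560)))
print(proj(p,[.5195,.083,.057]),proj(p,[.478,.038,.06]))
```

```text
[0.51969889 0.08453945 0.25670852] [-1.78798801e-01 -3.13648543e+00 -8.42029799e-05]
[ 5.76437962 22.32560815 -0.02786785]
[318.47982857 214.34469106] [259.6190387  173.06098293]
```

View pics/c3.png

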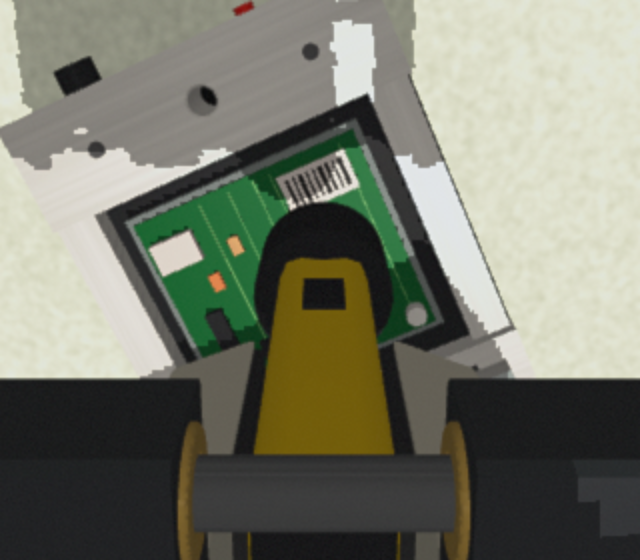

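The label is clear of the head at crop (318,182), pixel (319,211), so its centre is at about (0.517, 0.083), 3 mm from the scanner axis. The base hole shows at pixel (261,170). Next I return the scanner.

>>> carry_out(claw=[1.8,1.8,1.8,1.8,1.8,1.8,1.8,1.8,1.8,1.8,1.8,1.8,1.8,1.8,1.8,1.8,1.8], delta_pos=[[0.5,2,0],[0.8,3,0],[0.8,3,0],[0.8,3,0],[0.8,3,0],[0.8,3,0],[0.6,2.4,0],[0.4,1.6,0],[0.26,1.33,0],[0,0,0],[0,0,1.5],[0,0,2],[0,0,2],[0,0,1],[0,0,0.5],[0,0,0],[0,0,0]], angular=[[0,0,0],[0,0,0],[0,0,0],[0,0,0],[0,0,0],[0,0,0],[0,0,0],[0,0,0],[0,0,0],[0,0,0],[0,0,0],[0,0,0],[0,0,0],[0,0,0],[0,0,0],[0,0,0],[0,0,0]])

```text
clock: 11.3
position: [0.4884, 0.3129, 0.1875]
ee_rot: [0.179, 3.136, 0.001]
force: [0.5, -0.4, -1.0]
width: 0.26
gripper_force: 25.0
```

Run:
```python
from h import *
s=arm.observe();print(s["position"],s["ee_rot"])
M=R.from_rotvec(s["ee_rot"]).as_matrix();print(M.T@(np.array([.4878,.3129,.1225])-s["position"])*100)
```

```text
[0.48841399 0.31292074 0.18754702] [1.79291162e-01 3.13551687e+00 1.09650919e-03]
[ 0.06669727 -0.01394831  6.50463537]
```

>>> carry_out(claw=[1.8,1.8,1.8,1.8,1.8,1.8,1.8,1.8,1.8,2.4,3,4,5.5,5.5,5.5,5.5,5.5], delta_pos=[[0.05,0,1],[0,0,1],[0,0,1],[0,0,1],[0,0,1],[0,0,0.8],[0,0,0.5],[0,0,0.2],[0,0,0],[0,0,0],[0,0,0],[0,0,0],[0,0,0],[0,0,0],[0,0,0],[0,0,0],[0,0,0]], angular=[[0,0,0],[0,0,0],[0,0,0],[0,0,0],[0,0,0],[0,0,0],[0,0,0],[0,0,0],[0,0,0],[0,0,0],[0,0,0],[0,0,0],[0,0,0],[0,0,0],[0,0,0],[0,0,0],[0,0,0]])

```text
clock: 13.0
position: [0.4874, 0.313, 0.1217]
ee_rot: [0.179, 3.136, 0.0]
force: [-0.4, -0.6, -0.5]
width: 0.602
gripper_force: 0.0
```

>>> carry_out(claw=[5.5,5.5,5.5,5.5,5.5,5.5,5.5], delta_pos=[[0,0,-1],[0,0,-2],[0,0,-3],[0,0,-4],[0,0,-5],[0,0,-4.5],[0,0,-4]], angular=[[0,0,0],[0,0,0],[0,0,0],[0,0,0],[0,0,0],[0,0,0],[0,0,0]])

```text
clock: 13.7
position: [0.4873, 0.3127, 0.3603]
ee_rot: [0.179, 3.135, 0.003]
force: [1.4, 0.2, -0.4]
width: 0.6
gripper_force: 0.0
```

Run:
```python
from h import *
from scipy.optimize import least_squares
s=arm.observe();print(s["position"],s["ee_rot"])
ph=[]
for n in("scene","side","wrist"):
    p=arm.get_image(n);save(p,"r_"+n+".png")
    for k,z in dict(scanner=.006,base_hole=.06,label=.057,hinge=.068,plate_hole=.2,pin=.006,pin_rest=0).items():
        for r in arm.place_of(k,p)[:2]:
            c=r["centre"];print(n,k,round(r["conf"],2),(np.array(c)*[640,480]).round(1),onz(p,c,z).round(4))
            if k=="plate_hole" and n!="wrist" and r["conf"]>.5:ph.append((n,ray(p,c)))
for i,a in enumerate(ph):
    for b in ph[i+1:]:
        if a[0]!=b[0]:print("ph",tri([a[1],b[1]]).round(4))
```

```text
[0.48731814 0.31272873 0.36030956] [1.79015397e-01 3.13474653e+00 2.50766524e-03]
scene scanner 0.83 [438.3 250.5] [0.4897 0.306  0.006 ]
scene scanner 0.79 [483.2 263.5] [0.5061 0.4129 0.006 ]
scene base_hole 0.69 [337.  256.1] [0.5841 0.0734 0.06  ]
scene base_hole 0.64 [333.7 216.6] [0.4767 0.0464 0.06  ]
scene hinge 0.71 [340.7 276.4] [0.639 0.091 0.068]
scene plate_hole 0.56 [341.8 232.9] [0.6131 0.0847 0.2   ]
scene pin 0.73 [250.  172.3] [ 0.337  -0.2054  0.006 ]
scene pin 0.54 [198.1 213. ] [ 0.4922 -0.2995  0.006 ]
scene pin_rest 0.65 [199.4 215.5] [ 0.4953 -0.2961  0.    ]
scene pin_rest 0.27 [249.5 171.7] [ 0.3302 -0.2094  0.    ]
side scanner 0.76 [273.8 192.8] [0.4921 0.292  0.006 ]
side scanner 0.49 [276.1 172.5] [0.5147 0.3941 0.006 ]
side base_hole 0.56 [281.1 240.1] [0.4731 0.0247 0.06  ]
side label 0.61 [295.8 222.6] [0.5194 0.0839 0.057 ]
side hinge 0.55 [340.  212.4] [0.6318 0.0835 0.068 ]
side plate_hole 0.69 [338.7 150.7] [0.6453 0.1555 0.2   ]
side plate_hole 0.42 [267.4 191.8] [0.4536 0.0287 0.2   ]
side pin 0.7 [320.5 371.3] [ 0.4915 -0.3064  0.006 ]
side pin_rest 0.66 [321.1 373.5] [ 0.4923 -0.3076  0.    ]
wrist scanner 0.93 [323.1 192.2] [0.493  0.3152 0.006 ]
wrist scanner 0.8 [406.7 195.5] [0.5087 0.4164 0.006 ]
wrist base_hole 0.62 [ 72.2 211.5] [0.4739 0.0376 0.06  ]
wrist label 0.68 [323.  188.6] [0.4807 0.3164 0.057 ]
wrist label 0.58 [124.  244.8] [0.5188 0.0836 0.057 ]
ph [0.6321 0.0899 0.2365]
```

The scanner reads back in its holster at about (0.490, 0.31). Next I work out the tester pose from the close wrist picture.

```bash
cat >> h.py <<'E'
def go(X,yaw=None):
    s=arm.observe();M=R.from_rotvec(s["ee_rot"]).as_matrix()
    print("at",s["position"].round(4),"toolyaw",np.arctan2(-M[0,1],M[1,1]).round(4),"tilt",M[:,2].round(4))
    if yaw is not None:
        print("rz",-(yaw-np.arctan2(-M[0,1],M[1,1])))
        c,q=np.cos(yaw),np.sin(yaw);M=np.array([[-c,-q,0],[-q,c,0],[0,0,-1]])
    print("delta cm",(M.T@(np.array(X)-s["position"])*100).round(2))
E
python3 - <<'E'
from h import *
# intrinsics same; rebuild T for w2 from the current camera mounting
p=arm.get_image("wrist");s=arm.observe()
T0=np.eye(4);T0[:3,:3]=R.from_rotvec(s["ee_rot"]).as_matrix();T0[:3,3]=s["position"]
T1=np.eye(4);T1[:3,:3]=R.from_rotvec([-.178798,-3.136485,0]).as_matrix();T1[:3,3]=[.5197,.08454,.25671]
q=dict(p);q["T"]=T1@np.linalg.inv(T0)@p["T"]
f=lambda x,y,z:onz(q,[(160+x/2)/640,(120+y/2)/480],z)
print("base",f(202,100,.06),"label",f(318,182,.057))
a,b=f(96,215,.06),f(368,95,.06);print("edge yaw",np.arctan2(-(b-a)[0],(b-a)[1]))
a,b=f(97,149,.06),f(310,51,.06);print("screws yaw",np.arctan2(-(b-a)[0],(b-a)[1]),(a+b)/2)
a,b=f(413,80,.06),f(515,328,.06);print("rail yaw",np.arctan2((b-a)[1],(b-a)[0]))
E
```

```text
base [0.47562272 0.03956539 0.06      ] label [0.51661373 0.08380717 0.057     ]
edge yaw 0.29978670999071094
screws yaw 0.306610623373771 [0.47594508 0.0393991  0.06      ]
rail yaw 0.30782655346248766
```

Run:
```python
from h import *
go([.6675,.0998,.36],.305)
```

```text
at [0.4873 0.313  0.3567] toolyaw -0.1138 tilt [ 0.  0. -1.]
rz -0.4188155548218762
delta cm [-10.78 -25.74  -0.33]
```

>>> carry_out(claw=[0,0,0,0,0,0,0,0,0,0,0,0,0,0], delta_pos=[[0,0,0],[0,0,0],[0,0,0],[-1.2,-2.8,0],[-1.2,-2.8,0],[-1.2,-2.9,0],[-1.2,-2.9,0],[-1.2,-2.9,0],[-1.2,-2.9,0],[-1.2,-2.9,0],[-1.2,-2.9,0],[-1.2,-2.74,0],[0,0,0],[0,0,0]], angular=[[0,0,-0.14],[0,0,-0.14],[0,0,-0.139],[0,0,0],[0,0,0],[0,0,0],[0,0,0],[0,0,0],[0,0,0],[0,0,0],[0,0,0],[0,0,0],[0,0,0],[0,0,0]])

```text
clock: 16.35
position: [0.6678, 0.0994, 0.3563]
ee_rot: [0.475, -3.105, -0.0]
force: [-0.2, 1.1, -0.1]
width: 0.004
gripper_force: 0.0
```

Run:
```python
from h import *
go([.6675,.0998,.218],.305)
p=arm.get_image("scene");save(p,"b_scene.png");q=arm.get_image("side");save(q,"b_side.png")
a=p["frame"][120:320,250:450];b=q["frame"][60:280,220:420]
cv2.imwrite("pics/c4.png",np.hstack([cv2.resize(a,(400,400)),cv2.resize(b,(400,440))[40:]])[:,:,::-1])
```

```text
at [0.6678 0.0994 0.3563] toolyaw 0.3038 tilt [-6.e-04 -0.e+00 -1.e+00]
rz -0.001215213287007133
delta cm [ 0.02  0.05 13.83]
```

View pics/c4.png

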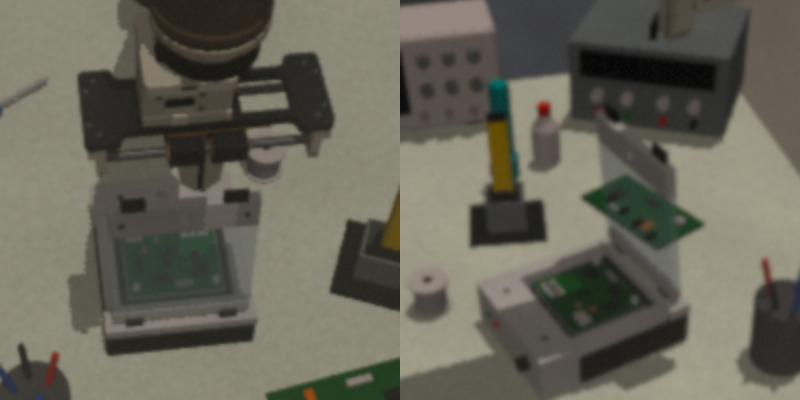

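The scanner stands in its holster again and the plate is upright. The shut fingers sit above and behind it at crop (200,190). Now I go down behind the plate and compute the arc.

>>> carry_out(claw=[0,0,0,0,0,0,0], delta_pos=[[0,0,2.5],[0,0,2.5],[0,0,2.5],[0,0,2.5],[0,0,2.5],[0,0,1.3],[0,0,0]], angular=[[0,0,0],[0,0,0],[0,0,0],[0,0,0],[0,0,0],[0,0,0],[0,0,0]])

```text
clock: 17.15
position: [0.6663, 0.101, 0.2171]
ee_rot: [0.479, -3.102, -0.001]
force: [-0.2, -0.2, 0.0]
width: 0.002
gripper_force: 0.0
```

Run:
```python
from h import *
s=arm.observe();print(s["position"],s["force"])
u=np.array([np.cos(.305),np.sin(.305)]);H=np.array([.6332,.089])
x0=(s["position"][:2]-H)@u*100;z0=s["position"][2]*100
A=np.r_[1.56:.2:14j,.2:.07:6j][:];A=np.delete(A,14)
px,pz=x0,z0;print(x0,z0,(s["position"][:2]-H)@[-u[1],u[0]])
for a in A:
    x=-15*np.cos(a)+.6*np.sin(a)+1;z=6.8+15*np.sin(a)+.6*np.cos(a)
    print(round(a,3),[round(px-x,2),0,round(pz-z,2)]);px,pz=x,z
```

```text
[0.66632273 0.10099732 0.2171491 ] [-0.17609566 -0.24641499  0.04356879]
3.5196728911207327 21.714910411586636 0.0014970761376916445
1.56 [np.float64(2.08), 0, np.float64(-0.09)]
1.455 [np.float64(1.57), 0, np.float64(0.04)]
1.351 [np.float64(1.56), 0, np.float64(0.2)]
1.246 [np.float64(1.53), 0, np.float64(0.36)]
1.142 [np.float64(1.48), 0, np.float64(0.52)]
1.037 [np.float64(1.42), 0, np.float64(0.67)]
0.932 [np.float64(1.34), 0, np.float64(0.82)]
0.828 [np.float64(1.25), 0, np.float64(0.95)]
0.723 [np.float64(1.14), 0, np.float64(1.08)]
0.618 [np.float64(1.02), 0, np.float64(1.19)]
0.514 [np.float64(0.89), 0, np.float64(1.29)]
0.409 [np.float64(0.75), 0, np.float64(1.38)]
0.305 [np.float64(0.61), 0, np.float64(1.45)]
0.2 [np.float64(0.45), 0, np.float64(1.5)]
0.174 [np.float64(0.09), 0, np.float64(0.38)]
0.148 [np.float64(0.08), 0, np.float64(0.38)]
0.122 [np.float64(0.07), 0, np.float64(0.38)]
0.096 [np.float64(0.06), 0, np.float64(0.39)]
0.07 [np.float64(0.05), 0, np.float64(0.39)]
```

>>> carry_out(claw=[0,0,0,0,0,0,0,0], delta_pos=[[1,0,0],[1.1,0,-0.1],[1.55,0,0.05],[1.55,0,0.2],[1.55,0,0.35],[1.5,0,0.5],[1.4,0,0.7],[1.35,0,0.8]], angular=[[0,0,0],[0,0,0],[0,0,0],[0,0,0],[0,0,0],[0,0,0],[0,0,0],[0,0,0]])

```text
clock: 17.95
position: [0.5626, 0.0666, 0.1955]
ee_rot: [-0.477, 3.101, 0.001]
force: [0.7, 0.6, 0.4]
width: 0.006
gripper_force: 0.6
```

Run:
```python
from h import *
s=arm.observe();print(s["position"],s["force"])
go([.6332-.0795*np.cos(.305),.089-.0795*np.sin(.305),.068+.1205+.0036],.305)
p=arm.get_image("side");save(p,"d_side.png");cv2.imwrite("pics/c5.png",cv2.resize(p["frame"][60:280,220:420],(500,550))[:,:,::-1])
```

```text
[0.56260133 0.0665968  0.19553972] [0.7453154  0.55019996 0.36986224]
at [0.5626 0.0666 0.1955] toolyaw 0.305 tilt [ 0.0036  0.0011 -1.    ]
rz -3.376623107775867e-05
delta cm [0.54 0.02 0.34]
```

View pics/c5.png

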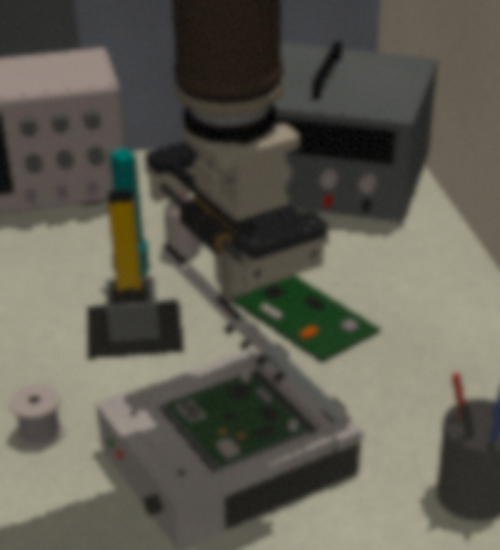

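The plate is swinging down under the fingers, at about 0.95 rad. I continue along the arc.

>>> carry_out(claw=[0,0,0,0,0,0,0,0,0], delta_pos=[[1.25,0,0.95],[1.15,0,1.1],[1,0,1.2],[0.9,0,1.3],[0.75,0,1.4],[0.6,0,1.45],[0.2,0,0.75],[0.2,0,0.7],[0,0,0]], angular=[[0,0,0],[0,0,0],[0,0,0],[0,0,0],[0,0,0],[0,0,0],[0,0,0],[0,0,0],[0,0,0]])

```text
clock: 18.9
position: [0.505, 0.0487, 0.1051]
ee_rot: [0.477, -3.105, -0.0]
force: [0.0, 0.1, 0.3]
width: 0.003
gripper_force: 0.0
```

Run:
```python
from h import *
s=arm.observe();print(s["position"],s["force"])
a=.06
x=.15*np.cos(a)-.016
go([.6332-x*np.cos(.305),.089-x*np.sin(.305),.068+.15*np.sin(a)+.006],.305)
```

```text
[0.50496842 0.04867362 0.10513863] [0.01213829 0.11653423 0.25587327]
at [0.505  0.0487 0.1051] toolyaw 0.305 tilt [-2.e-04  1.e-04 -1.e+00]
rz 3.0476976052407068e-05
delta cm [-0.07 -0.    2.21]
```

>>> carry_out(claw=[0,0,0,0,0,0,0,0,0], delta_pos=[[0,0,0.4],[0,0,0.4],[0,0,0.4],[0,0,0.3],[0,0,0.25],[0,0,0.2],[0,0,0.2],[0,0,0],[0,0,0]], angular=[[0,0,0],[0,0,0],[0,0,0],[0,0,0],[0,0,0],[0,0,0],[0,0,0],[0,0,0],[0,0,0]])

```text
clock: 19.8
position: [0.5051, 0.0487, 0.0837]
ee_rot: [-0.477, 3.105, 0.0]
force: [0.1, -0.3, 0.1]
width: 0.004
gripper_force: 0.0
```

Run:
```python
from h import *
s=arm.observe();print(s["position"],s["force"],"ang",(s["position"][2]-.074)/.15)
```

```text
[0.50512486 0.04869204 0.08372662] [ 0.09114589 -0.33639707  0.10764292] ang 0.06484411067517802
```

>>> carry_out(claw=[0,0,0,3,5,5,5,5,5], delta_pos=[[0,0,-1],[0,0,-2],[0,0,-3],[0,0,-3.5],[0,0,-3.5],[0,0,-3],[0,0,-1],[0,0,0],[0,0,0]], angular=[[0,0,0],[0,0,0],[0,0,0],[0,0,0],[0,0,0],[0,0,0],[0,0,0],[0,0,0],[0,0,0]])

```text
clock: 20.7
position: [0.5045, 0.0487, 0.2531]
ee_rot: [0.477, -3.104, -0.0]
force: [-0.1, -0.4, -0.9]
width: 0.477
gripper_force: 0.0
```

Run:
```python
from h import *
s=arm.observe();print(s["position"],s["ee_rot"])
p=arm.get_image("wrist");save(p,"e_w.png")
for k,z in dict(plate_hole=.085,base_hole=.06).items():
    for r in arm.place_of(k,p)[:2]:
        c=r["centre"];print(k,round(r["conf"],2),(np.array(c)*[640,480]).round(1),onz(p,c,z).round(4))
a,l=.065,.165
x=l*np.cos(a)-.006*np.sin(a);X=[.6332-x*np.cos(.305),.089-x*np.sin(.305),.068+l*np.sin(a)+.006*np.cos(a)]
u,v=proj(p,X);print(X,u,v,proj(p,[.4758,.0395,.06]))
x0,y0=int(u)-60,int(v)-45
cv2.imwrite("pics/c6.png",cv2.resize(p["frame"][y0:y0+90,x0:x0+120],(800,600),interpolation=cv2.INTER_CUBIC)[:,:,::-1]);print(x0,y0)
for n in("scene","side"):
    p=arm.get_image(n)
    for k,z in dict(plate_hole=.085,pin=.006,pin_rest=0,scanner=.006).items():
        for r in arm.place_of(k,p)[:2]:
            c=r["centre"];print(n,k,round(r["conf"],2),(np.array(c)*[640,480]).round(1),onz(p,c,z).round(4))
go([.44,-.30,.26],0)
```

```text
[0.50453027 0.048658   0.25305467] [ 4.77372680e-01 -3.10425785e+00 -9.65199986e-05]
plate_hole 0.62 [318. 183.] [0.4748 0.0381 0.085 ]
base_hole 0.63 [316.9 176.7] [0.4735 0.0365 0.06  ]
base_hole 0.63 [472.9  94. ] [0.3744 0.1347 0.06  ]
[np.float64(0.4765193494788232), np.float64(0.03967329207039001), np.float64(0.08470477886976693)] 319.3260683527483 185.61448364755947 [319.54720639 180.36786139]
259 140
scene plate_hole 0.95 [332.2 215.9] [0.4932 0.0454 0.085 ]
scene plate_hole 0.63 [272.  334.8] [ 0.8079 -0.0215  0.085 ]
scene pin 0.68 [200.8 214.1] [ 0.4942 -0.2915  0.006 ]
scene pin_rest 0.65 [198.5 212.6] [ 0.4869 -0.3013  0.    ]
scene scanner 0.91 [438.  249.8] [0.4878 0.3053 0.006 ]
scene scanner 0.56 [482.5 265.4] [0.5116 0.4114 0.006 ]
side plate_hole 0.92 [279.5 227.4] [0.4738 0.0417 0.085 ]
side plate_hole 0.28 [282.2 239.4] [ 0.473  -0.0017  0.085 ]
side pin 0.56 [318.7 371.4] [ 0.4881 -0.3058  0.006 ]
side pin 0.32 [236.9 349.8] [ 0.3396 -0.2202  0.006 ]
side pin_rest 0.57 [320.8 373.2] [ 0.4918 -0.3069 -0.    ]
side scanner 0.81 [270.8 188.7] [0.4867 0.3142 0.006 ]
side scanner 0.63 [274.4 172. ] [0.51   0.3982 0.006 ]
at [0.5051 0.0487 0.2537] toolyaw 0.3051 tilt [-0.  0. -1.]
rz 0.3051077792074213
delta cm [  6.51 -34.87  -0.63]
```

View pics/c6.png

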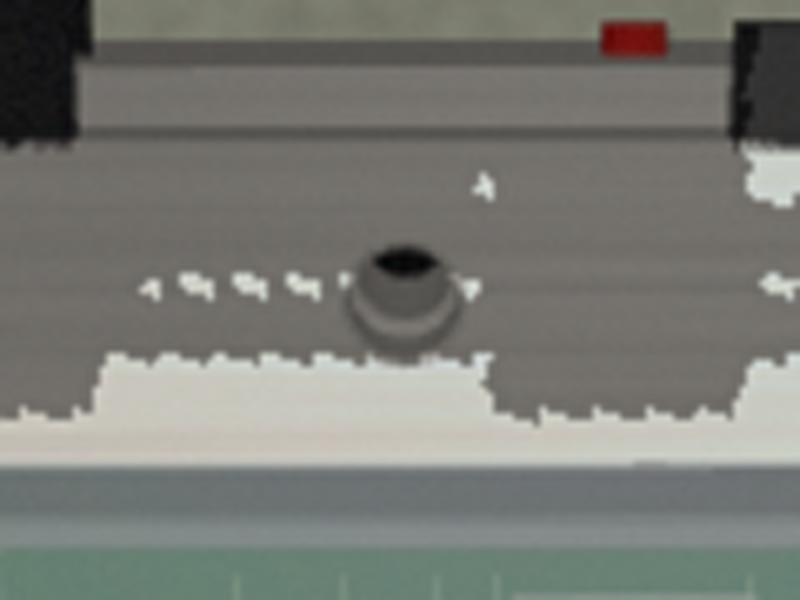

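The hole mouth is at crop (405,303), pixel (319.8,185.5). I predicted (319.3,185.6), so the tester pose and the plate angle of about 0.065 hold. On to the pin, whose red head stands in the blue block.

>>> carry_out(claw=[5,5,5,5,5,5,5,5,5,5,5,5,5,5], delta_pos=[[0.7,-1.5,0],[1.5,-3,0],[1.6,-3.3,0],[1.6,-3.3,0],[1.6,-3.3,0],[1.6,-3.3,0],[1.6,-3.3,0],[1.6,-3.3,0],[1.6,-3.3,0],[1.5,-3,0],[0.9,-1.8,0],[0.4,-0.7,0],[0,0,0],[0,0,0]], angular=[[0,0,0],[0,0,0],[0,0,0],[0,0,0],[0,0,0],[0,0,0],[0,0,0],[0,0,0],[0,0,0],[0,0,0],[0,0,0],[0,0,0],[0,0,0],[0,0,0]])

```text
clock: 22.75
position: [0.4504, -0.3144, 0.2536]
ee_rot: [-0.479, 3.105, 0.001]
force: [0.3, -0.2, -0.4]
width: 0.544
gripper_force: 0.0
```

```bash
cat >> h.py <<'E'
def red(p,box=None):
    f=p["frame"].astype(int);m=((f[...,0]>1.8*f[...,1])&(f[...,0]>1.8*f[...,2])&(f[...,0]>60)).astype(np.uint8)
    n,l,st,c=cv2.connectedComponentsWithStats(m)
    return [(st[i].tolist(),c[i].round(1)) for i in np.argsort(-st[1:,4])[:3]+1] if n>1 else []
E
python3 - <<'E'
from h import *
s=arm.observe();print(s["position"],s["ee_rot"])
p=arm.get_image("wrist");save(p,"f_w.png")
for k,z in dict(pin=.006,pin_rest=0).items():
    for r in arm.place_of(k,p)[:2]:
        c=r["centre"];print(k,round(r["conf"],2),(np.array(c)*[640,480]).round(1),onz(p,c,z).round(4))
for st,c in red(p):
    print(st,c,onz(p,[c[0]/640,c[1]/480],.078).round(4))
cv2.imwrite("pics/c7.png",p["frame"][:,:,::-1])
E
```

```text
[ 0.45043913 -0.31435712  0.25356064] [-4.79302078e-01  3.10469844e+00  1.42999143e-03]
pin 0.64 [316.2 242.5] [ 0.4897 -0.3058  0.006 ]
pin 0.51 [161.1 308.2] [ 0.6084 -0.4408  0.006 ]
pin_rest 0.95 [317.7 244.2] [ 0.4927 -0.3034  0.    ]
[307, 256, 23, 25, 446] [317.6 267.9] [ 0.4905 -0.3034  0.078 ]
[289, 396, 11, 10, 86] [294.3 400.4] [ 0.6225 -0.2849  0.078 ]
[315, 250, 10, 3, 10] [319.5 250.4] [ 0.4752 -0.3065  0.078 ]
```

View pics/c7.png

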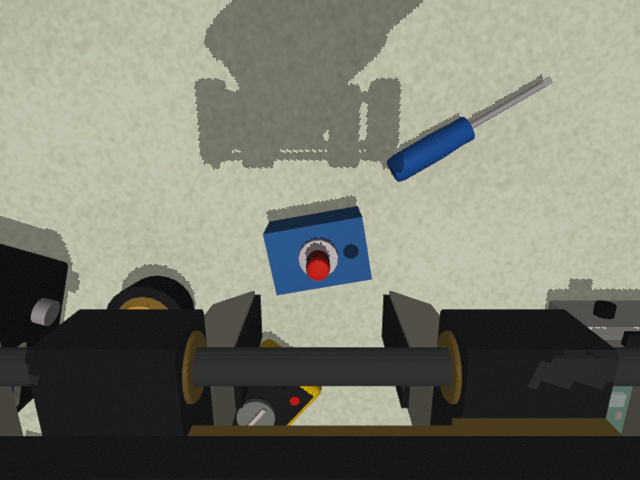

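The pin's red knob top is at (318,269), on its flange at (318,259) in the blue block. The empty hole is at (351,252). The screwdriver and tin are clear of the fingers.

Run:
```python
from h import *
p=arm.get_image("wrist")
A=onz(p,[318/640,269.5/480],.086);B=onz(p,[318/640,259/480],.056);print(A,B)
X=(A+B)/2
go([X[0],X[1],.062],.305)
```

```text
[ 0.48920557 -0.30335161  0.086     ] [ 0.49011352 -0.30332157  0.056     ]
at [ 0.4505 -0.3144  0.2537] toolyaw 0.3071 tilt [ 2.e-04  5.e-04 -1.e+00]
rz 0.0020901997748736245
delta cm [-4.07 -0.12 19.17]
```

>>> carry_out(claw=[5,5,5,5,5,5,5,5,5,5,5,5,5], delta_pos=[[-2,-0.1,0],[-2.05,0,0],[0,0,2.5],[0,0,2.5],[0,0,2.5],[0,0,2.5],[0,0,2.5],[0,0,2],[0,0,2],[0,0,1.5],[0,0,1],[0,0,0.4],[0,0,0]], angular=[[0,0,0],[0,0,0],[0,0,0],[0,0,0],[0,0,0],[0,0,0],[0,0,0],[0,0,0],[0,0,0],[0,0,0],[0,0,0],[0,0,0],[0,0,0]])

```text
clock: 24.25
position: [0.489, -0.3042, 0.0596]
ee_rot: [0.478, -3.105, -0.0]
force: [-0.3, -0.5, 0.1]
width: 0.549
gripper_force: 0.0
```

>>> carry_out(claw=[1.5,1.5,1.5,1.5,1.5,1.5,1.5,1.5], delta_pos=[[0,0,0],[0,0,0],[0,0,0],[0,0,0],[0,0,0],[0,0,0],[0,0,0],[0,0,0]], angular=[[0,0,0],[0,0,0],[0,0,0],[0,0,0],[0,0,0],[0,0,0],[0,0,0],[0,0,0]], force=40)

```text
clock: 25.05
position: [0.4891, -0.3046, 0.06]
ee_rot: [-0.477, 3.105, -0.0]
force: [-1.4, 0.8, 5.6]
width: 0.206
gripper_force: 40.0
```

>>> carry_out(claw=[1.5,1.5,1.5,1.5,1.5,1.5,1.5,1.5,1.5], delta_pos=[[0,0,-0.5],[0,0,-1],[0,0,-1.5],[0,0,-2],[0,0,-2],[0,0,-2],[0,0,-1.5],[0,0,-1],[0,0,0]], angular=[[0,0,0],[0,0,0],[0,0,0],[0,0,0],[0,0,0],[0,0,0],[0,0,0],[0,0,0],[0,0,0]])

```text
clock: 25.95
position: [0.4895, -0.3048, 0.1762]
ee_rot: [-0.477, 3.103, -0.002]
force: [-0.5, -0.6, -0.8]
width: 0.209
gripper_force: 40.0
```

Run:
```python
from h import *
s=arm.observe();print(s["position"],s["force"],s["width"]*9.18)
p=arm.get_image("wrist");save(p,"g_w.png")
for r in arm.place_of("pin",p)[:2]:
    c=r["centre"];print(round(r["conf"],2),np.array(c)*[640,480],onz(p,c,s["position"][2]-.053),proj(p,s["position"]-[0,0,.053]))
print(red(p))
go([.4762,.0396,.185],.305)
```

```text
[ 0.48949198 -0.30481441  0.17621567] [-0.45323321 -0.56340975 -0.8251766 ] 1.914388804087452
0.65 [324.224 271.824] [ 0.48857116 -0.302022    0.12321567] [318.74621217 271.88945133]
[([296, 316, 53, 32, 1414], array([321.6, 333.4])), ([298, 309, 47, 16, 186], array([321. , 313.8])), ([299, 302, 45, 15, 160], array([321.4, 306.8]))]
at [ 0.4887 -0.3042  0.1744] toolyaw 0.3052 tilt [-4.e-04  4.e-04 -1.e+00]
rz 0.00019197148334260117
delta cm [-9.13 33.17 -1.06]
```

>>> carry_out(claw=[1.5,1.5,1.5,1.5,1.5,1.5,1.5,1.5,1.5,1.5,1.5,1.5,1.5,1.5,1.5,1.5], delta_pos=[[-0.3,1.2,-0.6],[-0.6,2.4,-0.5],[-0.8,3,0],[-0.8,3,0],[-0.8,3,0],[-0.9,3,0],[-0.9,3,0],[-0.9,3,0],[-0.8,3,0],[-0.8,2.8,0],[-0.7,2.4,0],[-0.5,1.6,0],[-0.33,0.77,0],[0,0,0],[0,0,0],[0,0,0]], angular=[[0,0,0],[0,0,0],[0,0,0],[0,0,0],[0,0,0],[0,0,0],[0,0,0],[0,0,0],[0,0,0],[0,0,0],[0,0,0],[0,0,0],[0,0,0],[0,0,0],[0,0,0],[0,0,0]])

```text
clock: 27.65
position: [0.4793, 0.0286, 0.1857]
ee_rot: [0.475, -3.105, 0.001]
force: [-0.3, 0.3, -1.3]
width: 0.211
gripper_force: 40.0
```

Run:
```python
from h import *
s=arm.observe();print(s["position"],s["force"])
tip=s["position"]-[0,0,.054]
for n in("wrist","scene","side"):
    p=arm.get_image(n);save(p,"k_%s.png"%n)
    print(n,"pred tip",proj(p,tip).round(1),"pred hole",proj(p,[.4763,.0397,.0847]).round(1))
    for k,z in dict(pin=tip[2],plate_hole=.0847).items():
        for r in arm.place_of(k,p)[:2]:
            c=r["centre"];print(k,round(r["conf"],2),(np.array(c)*[640,480]).round(1),onz(p,c,z).round(4))
    print(red(p)[:2])
go([.4762,.0396,.145],.305)
```

```text
[0.47929283 0.02861705 0.18568771] [-0.3442033   0.30160391 -1.26803162]
wrist pred tip [318.6 271.5] pred hole [336.9 247.1]
pin 0.85 [320.8 273.8] [0.4802 0.0301 0.1317]
plate_hole 0.86 [336.1 246.8] [0.4763 0.0392 0.0847]
[([296, 316, 52, 32, 1403], array([321.5, 333.5])), ([298, 309, 46, 16, 164], array([320.9, 313.4]))]
scene pred tip [326.4 197.9] pred hole [331.1 209.9]
pin 0.75 [329.1 199.2] [0.4818 0.0353 0.1317]
plate_hole 0.75 [328.6 215.7] [0.4941 0.0369 0.0847]
[([36, 305, 63, 71, 2653], array([ 67.7, 338.1])), ([525, 110, 27, 21, 211], array([539.7, 120.4]))]
side pred tip [281.4 214.9] pred hole [280.7 227.9]
pin 0.54 [283.1 213.8] [0.4837 0.0316 0.1317]
plate_hole 0.69 [282.4 230.6] [0.4785 0.0291 0.0847]
[([505, 324, 96, 84, 3519], array([551.4, 356.3])), ([89, 158, 27, 16, 213], array([102.8, 165.2]))]
at [0.4794 0.0297 0.1857] toolyaw 0.305 tilt [ 0.  0. -1.]
rz -2.2903509556582158e-05
delta cm [0.   1.04 4.07]
```

>>> carry_out(claw=[1.5,1.5,1.5,1.5,1.5,1.5,1.5,1.5,1.5], delta_pos=[[0,0.5,0],[0.05,0.5,0],[0,0,1],[0,0,1],[0,0,1],[0,0,0.8],[0,0,0.3],[0,0,0],[0,0,0]], angular=[[0,0,0],[0,0,0],[0,0,0],[0,0,0],[0,0,0],[0,0,0],[0,0,0],[0,0,0],[0,0,0]])

```text
clock: 29.0
position: [0.4761, 0.0391, 0.1448]
ee_rot: [-0.477, 3.105, -0.0]
force: [0.1, 0.1, -0.8]
width: 0.206
gripper_force: 40.0
```

Run:
```python
from h import *
s=arm.observe();print(s["position"],s["force"])
tip=s["position"]-[0,0,.054]
p=arm.get_image("wrist");save(p,"l_w.png")
print("pred tip",proj(p,tip).round(1),"pred hole",proj(p,[.4763,.0397,.0847]).round(1))
for k,z in dict(pin=tip[2],plate_hole=.0847).items():
    for r in arm.place_of(k,p)[:2]:
        c=r["centre"];print(k,round(r["conf"],2),(np.array(c)*[640,480]).round(1),onz(p,c,z).round(4))
go([.4762,.0396,.125],.305)
# the hole's dark rim around the prediction
g=cv2.cvtColor(p["frame"],cv2.COLOR_RGB2GRAY);u,v=proj(p,[.4763,.0397,.0847]).astype(int)
print(g[v-14:v+15:2,u-20:u+22:2])
```

```text
[0.47606261 0.03909293 0.14483574] [ 0.05607839  0.0513128  -0.81989384]
pred tip [318.6 271.4] pred hole [319.6 268.2]
pin 0.97 [322.3 271.9] [0.4758 0.0411 0.0908]
plate_hole 0.68 [318.8 266.1] [0.4752 0.0389 0.0847]
at [0.4762 0.0392 0.1451] toolyaw 0.305 tilt [ 7.e-04  3.e-04 -1.e+00]
rz 1.0295933160653359e-05
delta cm [-0.02  0.04  2.01]
[[125 126 125 127 126 127 126 126 126 127 127 126 128 127 126 127 126 128
  126 127 128]
 [120 123 123 125 126 123 124 124 117 111 101 108 118 123 125 125 123 124
  124 124 124]
 [125 125 123 124 125 125 112  99  95  94  95  94  95 100 114 125 126 125
  125 127 125]
 [128 128 129 129 129 117 116  95  95  97  97  98  94  96 114 115 129 131
  131 130 129]
 [129 127 128 128 122 121 131 127 119  99  99  98 111 125 131 123 120 130
  130 130 130]
 [123 125 124 126 108 112 136 135 133 132 130 132 132 135 136 133 106 125
  126 125 123]
 [126 127 127 126 108  88 130 133 131 131 132 133 132 132 131  96 102 127
  127 128 127]
 [128 129 128 128 113  85  94 121 132 131 131 131 131 129  99  87 108 127
  129 130 129]
 [126 126 128 127 116  91  95  94  97 115 123 115  99  95  94  91 116 128
  128 129 129]
 [125 126 127 129 118  90  78  78  77  77  78  76  78  77  80  78  85 114
  128 130 130]
 [136 127 126 105  79  79  80  80  79  80  79  78  78  78  80  80  77  77
   79  95 126]
 [125 102  75  75  78  84  99 100 105 107 108 111 113 111 113 111  94  82
   78  77  76]
 [ 84  76  79  85 102 109 106 106 104 104 104 105 105 107 107 107 108 110
  105  92  79]
 [ 76  87 108 107 103 105 105 105 106 106 105 105 104 105 105 106 105 106
  106 107 108]
 [107 109 106 104 105 105 105 104 104 104 105 105 106 105 103 103 103 105
  106 105 107]]
```

The wrist picture puts the pin about 1 mm to tool +y of the hole. I correct by 0.8 mm and enter slowly.

>>> carry_out(claw=[1.5,1.5,1.5,1.5,1.5,1.5,1.5,1.5], delta_pos=[[0,-0.08,0],[0,0,0.4],[0,0,0.4],[0,0,0.4],[0,0,0.4],[0,0,0.4],[0,0,0],[0,0,0]], angular=[[0,0,0],[0,0,0],[0,0,0],[0,0,0],[0,0,0],[0,0,0],[0,0,0],[0,0,0]])

```text
clock: 29.95
position: [0.4761, 0.0384, 0.1246]
ee_rot: [0.477, -3.105, 0.0]
force: [-1.4, 0.3, -2.5]
width: 0.208
gripper_force: 40.0
```

>>> carry_out(claw=[1.5,1.5,1.5,1.5,1.5], delta_pos=[[0,0,0.3],[0,0,0.3],[0,0,0.2],[0,0,0],[0,0,0]], angular=[[0,0,0],[0,0,0],[0,0,0],[0,0,0],[0,0,0]])

```text
clock: 30.45
position: [0.4761, 0.0384, 0.1167]
ee_rot: [0.477, -3.105, 0.0]
force: [0.1, 0.0, -1.1]
width: 0.204
gripper_force: 40.0
```

>>> carry_out(claw=[1.5,1.5,1.5,1.5,1.5,1.5,1.5], delta_pos=[[0,0,0.3],[0,0,0.3],[0,0,0.3],[0,0,0.3],[0,0,0.2],[0,0,0],[0,0,0]], angular=[[0,0,0],[0,0,0],[0,0,0],[0,0,0],[0,0,0],[0,0,0],[0,0,0]])

```text
clock: 31.15
position: [0.4761, 0.0384, 0.1027]
ee_rot: [0.477, -3.105, 0.0]
force: [0.1, 0.5, -1.2]
width: 0.21
gripper_force: 40.0
```

>>> carry_out(claw=[1.5,1.5,1.5,1.5,1.5,1.5,1.5,1.5], delta_pos=[[0,0,0.3],[0,0,0.3],[0,0,0.3],[0,0,0.2],[0,0,0.2],[0,0,0.2],[0,0,0],[0,0,0]], angular=[[0,0,0],[0,0,0],[0,0,0],[0,0,0],[0,0,0],[0,0,0],[0,0,0],[0,0,0]], force=60)

```text
clock: 31.95
position: [0.4761, 0.0384, 0.0877]
ee_rot: [-0.477, 3.105, 0.0]
force: [-1.9, -0.1, -0.2]
width: 0.206
gripper_force: 60.0
```

>>> carry_out(claw=[1.5,1.5,1.5,1.5], delta_pos=[[0,0,0.15],[0,0,0.15],[0,0,0],[0,0,0]], angular=[[0,0,0],[0,0,0],[0,0,0],[0,0,0]])

```text
clock: 32.35
position: [0.4761, 0.0384, 0.0847]
ee_rot: [0.477, -3.105, -0.0]
force: [-1.7, -0.9, 2.3]
width: 0.205
gripper_force: 60.0
```

Run:
```python
from h import *
s=arm.observe();print(s["position"],s["force"],s["ft_torque"])
for n in("scene","side","wrist"):
    p=arm.get_image(n);save(p,"m_%s.png"%n)
    print(n,"pred tip",proj(p,s["position"]-[0,0,.054]).round(1))
    for k in("pin","hinge","plate_hole"):
        for r in arm.place_of(k,p)[:2]: print(k,round(r["conf"],2),(np.array(r["centre"])*[640,480]).round(1))
    r=arm.trace("pin",p)
    if r: ys,xs=np.nonzero(r[0]["region"]);print("trace",xs.min(),xs.max(),ys.min(),ys.max())
    for z in(.04,.05,.056):print("flange pt",z,proj(p,s["position"]-[0,0,.054]+[0,0,z]).round(1))
```

```text
[0.47606238 0.03839374 0.0847055 ] [-1.7025478  -0.89305088  2.27997149] [-0.07700443  0.39831657 -0.03708716]
scene pred tip [330.3 222.9]
pin 0.67 [331.6 224.1]
hinge 0.91 [339.7 274.3]
plate_hole 0.69 [330.7 212.3]
plate_hole 0.69 [427.3 324.5]
trace 325 338 201 219
flange pt 0.04 [330.5 213.2]
flange pt 0.05 [330.6 210.7]
flange pt 0.056 [330.6 209.2]
side pred tip [282.2 245.3]
pin 0.56 [282.6 245.2]
hinge 0.73 [341.9 210.5]
plate_hole 0.83 [281.1 231.1]
plate_hole 0.2 [280.3 236.9]
trace 276 287 229 235
flange pt 0.04 [281.1 232.8]
flange pt 0.05 [280.8 229.6]
flange pt 0.056 [280.6 227.6]
wrist pred tip [318.6 271.4]
pin 0.85 [322.9 274.4]
trace 286 357 271 347
flange pt 0.04 [317.9 302.2]
flange pt 0.05 [317.7 312. ]
flange pt 0.056 [317.6 318.4]
```

>>> carry_out(claw=[1.5,1.5,1.5,1.5], delta_pos=[[0,0,0.1],[0,0,0.1],[0,0,0],[0,0,0]], angular=[[0,0,0],[0,0,0],[0,0,0],[0,0,0]])

```text
clock: 33.5
position: [0.4761, 0.0384, 0.0837]
ee_rot: [-0.477, 3.105, 0.001]
force: [-8.0, -0.4, 20.8]
width: 0.205
gripper_force: 60.0
```

```bash
cat > ang.py <<'E'
from h import *
u=np.array([np.cos(.305),np.sin(.305)]);v=np.array([-u[1],u[0]]);H=np.array([.6332,.089])
def P(r,y,a): q=H-u*(r*np.cos(a)-.006*np.sin(a))+v*y;return [q[0],q[1],.068+r*np.sin(a)+.006*np.cos(a)]
def shift(n):
    p=arm.get_image(n);ref=cv2.imread("pics/k_%s.png"%n);cur=p["frame"][:,:,::-1].copy()
    for y in(-.05,.05):
        p0,p1=proj(p,P(.19,y,.065)),proj(p,P(.19,y,0))
        c=p0.round().astype(int);h=7
        t=ref[c[1]-h:c[1]+h+1,c[0]-h:c[0]+h+1];w=cur[c[1]-h-6:c[1]+h+12,c[0]-h-6:c[0]+h+7]
        m=cv2.matchTemplate(w,t,cv2.TM_CCOEFF_NORMED);_,mx,_,l=cv2.minMaxLoc(m)
        print(n,y,"at",c,"expect full shut",(p1-p0).round(1),"seen",l[0]-6,l[1]-6,round(mx,2))
s=arm.observe();print(s["position"],s["force"],s["ft_torque"])
shift("side");shift("scene")
E
python3 ang.py
```

```text
[0.47608132 0.0384047  0.08370138] [-7.95386106 -0.42904125 20.7606477 ] [-0.26655068  1.66865951  0.00902099]
side -0.05 at [281 243] expect full shut [0.1 4.2] seen 0 4 0.92
side 0.05 at [262 219] expect full shut [0.2 4.1] seen -1 3 0.94
scene -0.05 at [309 203] expect full shut [0.1 2.9] seen 0 3 0.75
scene 0.05 at [351 199] expect full shut [-0.3  2.9] seen -3 -1 0.39
```

The plate has dropped the full 4 px expected for shut. The pin is home, with the tool at 0.0837 m against 0.084 expected, and the press reads about 21 N at 60 N grip. Handing in.

```bash
python3 -c "
from cell import arm
print(arm.sign_off())"
```

```text
the job is handed in; nothing more can be done
None
```

The job is handed in, with no verdict returned: the label was scanned, the scanner is back in its holster, and the plate is down and fully shut as far as the cameras show, with the pin home, still gripped and pressed at about 21 N.

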